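Load a row of glaze tests onto the kiln setter, in order

ROBOT

A 6-joint arm with a two-finger parallel gripper is mounted at the origin on the work surface. World frame = base frame: x ahead of the robot, y to its left, z up, the work surface at z = 0. Lengths are in m, angles in rad, forces in N, time in s.
With the tool pointing down it reaches from about 0.35 to 0.975 m from the base axis. Payload 4.9 kg.
Tool frame: the origin (TCP) lies between the finger pads; the fingertips stand 25 mm ahead of it and the grasp point (between the pads) lies 6 mm ahead of it (ctrl.tip_reach is the distance from the TCP to the fingertips, in m); z points along the fingers, y is the direction in which the jaws open and shut (so a half turn about z gives the same grasp; the last joint's range is limited). The gripper opens to 85 mm and grips with 20 to 120 N. Pads are 22 mm wide; open, the fingers measure 114 mm over their backs; the gripper's body (76 mm by 85 mm) begins 54 mm behind the grasp point. The pads swing forward as they close: fully open they stand 13 mm farther back than shut.
Start: joints at [1.133, 0.053, 1.613, -0, 1.476, -0.119], TCP at [0.196, 0.593, 0.256] pointing down, gripper open.
Joint ranges: [-3.01, 3.01], [-1.01, 2.22], [0.06, 2.58], [-1.02, 4.17], [0.09, 2.62], [-3.14, 3.14]. Speed limits (rad/s): [2.57, 2.57, 3.14, 3.14, 3.14, 3.14].

INTERFACE

Orientations are given as a rotation vector (axis times angle).
In Python, from station import get_obs, get_image, camera_params, order, ctrl gives the robot as it stands.
- The arm moves only by the tool move_arm, never from a script. Its argument "deltas" is one flat list of numbers, 5 for each row, row after row: the opening, from -1 (shut) to 1 (fully open), so that 0 is half open, then the shift along the tool's x, y, z in m, then the turn about the tool's z in degrees. In form: [fingers, tx, ty, tz, turn, fingers, tx, ty, tz, turn, ...]. A call has 1 to 10 rows; each row is the pose to reach, as a shift and turn from the pose measured when the call began, along the tool's axes at that moment; what a row does not reach only later rows make up. A row lasts 1/10 s, in which the tool goes at most 50 mm and 8.59 degrees, less where a joint would pass 70% of its speed; a pose out of reach is approached as far as the arm can. A call with a gripper value outside its range is refused whole. The fingers move at their own pace and stop on an object; "force" is the grip in N (left out, the last holds). Time passes only in rows, so rows that repeat a pose let the fingers close. It gives the time, the measured TCP pose, the force and the opening at its end, in the units of the state.
- get_obs(): the state, without advancing time (a new reading comes with each control period).
- get_image(name): name is "side" or "top" or "wrist"; returns the picture (384x512x3 uint8, red, green, blue); there is no depth.
- camera_params(name): a dict with "camera_matrix" (3x3 intrinsics, pixels), "extrinsics" (4x4, takes a point from camera to world coordinates); the wrist camera has in their place "tool_from_camera" (4x4, takes a point from camera to tool coordinates, whose origin is the TCP and whose axes are the flange's). Camera axes: x right, y up, looking along -z (the intrinsics and any distortion apply to the point x, -y, -z); pixel columns grow to the right and rows downward; lengths in m; the calibration is good to about 2 mm. The wrist camera is an equidistant fisheye: a pixel r from the principal point sees the ray r / f radians off the axis. A picture is of the moment at which its call begins: read the wrist's pose just before it. camera_params takes no time and is no camera call.
- order.finish_job(): hands the job in, once; it reports no verdict.
The state is a dict: "t": time; "q": joint angles; "dq": joint speeds; "effort": joint torques, N m; "tool_pos": TCP position; "tool_rot": TCP orientation; "contact_force": force on the tool from outside, world axes, zero at the start; "wrist_torque": the same for the moment, N m; "opening": finger opening in m.
Only numpy, scipy, OpenCV 4.12 (cv2) and the standard library are available. Lean on these libraries where they do the work, as an engineer would, in place of code of your own. Each camera call takes 0.05 s, during which the arm holds its last target. There are 200 camera calls.

TASK

Unfired glazes all look alike, so these four glaze tests are known only by their order in the wooden rack, each in front of the jar it was dipped in. Move them all to the kiln setter in that same order, the test at the rack's handle end going next to the cones and so on down the row, and leave each released and standing upright in the middle of its own bay. Do not tip a test over on the way, and leave the jars where they stand.

Things in the scene. Friction and masses are not known exactly. Their poses are not given: they have to be found in the camera images.
- t_tile: Glaze test, inverted T: foot 34 x 34 mm, 8 mm thick, with an upright plate 9 mm thick (along its x), 34 mm wide, in the middle; 66 mm high in all. From above a square crossed by a bar. Buff clay, the upper part off-white. Origin: centre of its underside. Best gripped along its own x. Starts upright in a rack bay in front of the squat wide jar. 45 to 95 g.
- round_tube: Glaze test, round tube standing on end, 36 mm outside and 24 mm inside diameter, 58 mm high. From above a round ring. Buff clay, the upper part off-white. Origin: centre of its underside. Best gripped along its own x. Starts upright in a rack bay in front of the slim tall jar. 45 to 95 g.
- square_tube: Glaze test, square tube standing on end, 34 x 34 mm outside, walls 6 mm, 52 mm high. From above a square ring. Buff clay, the upper part off-white. Origin: centre of its underside. Best gripped along its own x. Starts upright in a rack bay in front of the square jar. 45 to 95 g.
- channel: Glaze test, U channel standing on end, 36 mm along its x over the two flanges, 28 mm along y, walls 6 mm, open to its +y, 62 mm high. From above a U. Buff clay, the upper part off-white. Origin: centre of its underside. Best gripped along its own x. Starts upright in a rack bay in front of the middling round jar. 45 to 95 g.
- jar_wide: Glaze sample jar, white plastic, black lid: squat, round, 54 mm diameter, 42 mm high. Loose on the rear half of the test rack, 100 mm behind (rack +x) the test that was dipped in it. Origin: centre of its underside.
- jar_tall: Glaze sample jar, white plastic, black lid: slim, round, 38 mm diameter, 62 mm high. Loose on the rear half of the test rack, 100 mm behind (rack +x) the test that was dipped in it. Origin: centre of its underside.
- jar_square: Glaze sample jar, white plastic, black lid: square, 42 x 42 mm with a round lid, 52 mm high. Loose on the rear half of the test rack, 100 mm behind (rack +x) the test that was dipped in it. Origin: centre of its underside.
- jar_mid: Glaze sample jar, white plastic, black lid: round, 46 mm diameter, 56 mm high. Loose on the rear half of the test rack, 100 mm behind (rack +x) the test that was dipped in it. Origin: centre of its underside.
- test_rack: Fixed wooden board 284 x 185 mm with a paddle handle (dark hole) at its +y end. Origin: underside, below the middle of the row of bays: four, centred at x 0, y +105 (by the handle), +35, -35, -105 mm, floor z 12 mm, parted by strips 4 mm high. Tests stand within 8 mm of bay centres, turned up to 0.2 rad; jars at x +97 mm. Yaw within 0.35 of robot's.
- setter: Kiln setter, fixed cream plate 96 x 322 mm, turned any way. Origin: underside, below the middle of its row of bays: four, centred at x 0, y +105, +35, -35, -105 mm, floor z 16 mm, 64 mm clear between ribs 8 mm high. At its +y end, y +162 mm, is the cone pack: grey clay block with three small pale cones, top 71 mm above the table, next to the +105 bay.
Not all that is in view belongs to the job. Leave any purple or yellow look-alike of the round_tube alone.

How it is judged:
By the outcome, as a careful person would: the job done as asked, in the order asked, and still so for the second after the job is handed in, with the robot touching nothing.
It also fails if it takes over 122 s, if anything falls off the work surface, if the arm or the gripper's body presses on something with over 40 N, if the wrist force passes 120 N, or if a joint passes its speed limit or range.

## Working session

There is one attempt and no reset: what is moved stays moved. The work goes in short steps, Python scripts to look and compute and a tool call to move; the robot and the scene stay as the last step left them, time stands still between calls to the robot, and variables do not carry over. Pictures are saved under pics/ and viewed, about 12 in all and at most 16, crops included, and the job is handed in when it is done.

Besides the shell and the picture viewer there is one more tool, called after ">>>" as name(argument=value, ...) on one line, values as JSON. move_arm: Moves the arm, as the interface text tells. Its arguments: {"type":"object","properties":{"deltas":{"type":"array"},"force":{"type":"number"}},"required":["deltas"]}

```bash
mkdir -p pics; ls
python3 - <<'E'
from station import *
import cv2, numpy as np
print(get_obs())
for n in ("top","side","wrist"):
    im=get_image(n); cv2.imwrite(f"pics/{n}0.png",im[:,:,::-1])
    print(n,camera_params(n))
E
```

```text
pics
{'t': 0.0, 'q': array([ 1.13298519e+00,  5.33511412e-02,  1.61424690e+00,  5.35285762e-06,
        1.47596992e+00, -1.18998670e-01]), 'dq': array([-0.00110823, -0.00110399,  0.0003367 , -0.00088546, -0.00025934,
       -0.00107194]), 'effort': array([-1.51413307e-03, -3.93692958e+01, -3.70175385e+01, -2.24643218e-04,
        7.30826476e-03,  3.88840746e-06]), 'tool_pos': array([0.19566417, 0.59300874, 0.25509463]), 'tool_rot': array([-4.98584855e-01, -3.10122006e+00,  2.98051127e-03]), 'contact_force': array([ 0.56872599, -0.16060412,  1.19361965]), 'wrist_torque': array([ 0.01465984,  0.04026559, -0.01633912]), 'opening': 0.08537897709884608}
top {'camera_matrix': array([[383.32555104,   0.        , 257.81992857],
       [  0.        , 383.32555104, 186.57346935],
       [  0.        ,   0.        ,   1.        ]]), 'extrinsics': array([[ 1.93165886e-02,  9.86732643e-01, -1.61200377e-01,
         4.15406394e-01],
       [-9.99656032e-01,  2.19215306e-02,  1.43966511e-02,
         2.20630428e-04],
       [ 1.77394046e-02,  1.60866835e-01,  9.86816688e-01,
         8.80923395e-01
[... 368 characters left out ...]
0610666, -0.6563821 , -0.62682838],
       [-0.00651752,  0.67951639,  0.73363137,  0.74252891],
       [ 0.        ,  0.        ,  0.        ,  1.        ]])}
wrist {'camera_matrix': array([[297.31863964,   0.        , 251.95096676],
       [  0.        , 297.31863964, 187.4541755 ],
       [  0.        ,   0.        ,   1.        ]]), 'tool_from_camera': array([[ 6.17421898e-05,  9.47713141e-01,  3.19123485e-01,
         8.28550430e-02],
       [ 9.99999829e-01,  1.27219430e-04, -5.71282633e-04,
        -8.82726089e-04],
       [-5.82010766e-04,  3.19123466e-01, -9.47712971e-01,
        -1.17589444e-01],
       [ 0.00000000e+00,  0.00000000e+00,  0.00000000e+00,
         1.00000000e+00]])}
```

View pics/top0.png

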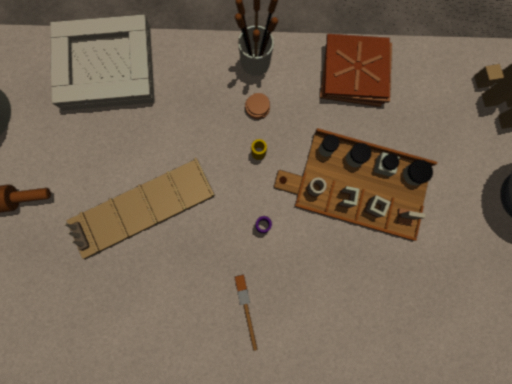

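View pics/side0.png

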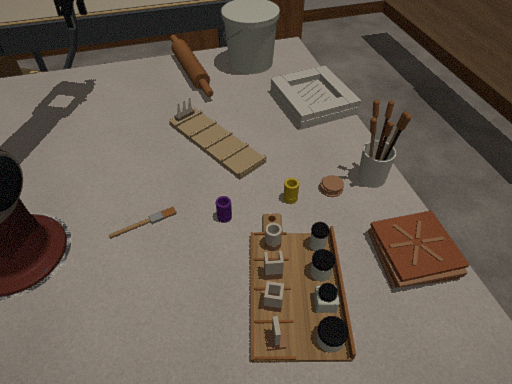

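The top view shows the rack on the right with its handle at (287,180). From the handle, the tests are round tube (317,186), channel (350,196), square tube (378,207) and T (412,215). The setter is at (142,208) with the cones at its lower-left end (80,235). The side view shows the same order.

```bash
cat > h.py <<'E'
import numpy as np, cv2
from station import get_obs, get_image, camera_params
from scipy.spatial.transform import Rotation as R
def ray(cam,uv,pose=None):
    p=camera_params(cam); K=p["camera_matrix"]; u=np.atleast_2d(np.asarray(uv,float))
    d=np.c_[(u[:,0]-K[0,2])/K[0,0],(u[:,1]-K[1,2])/K[1,1]]
    if cam=="wrist":
        r=np.linalg.norm(d,axis=1)+1e-12
        v=np.c_[d*(np.sin(r)/r)[:,None],np.cos(r)]
        T=np.eye(4); T[:3,3]=pose[0]; T[:3,:3]=R.from_rotvec(pose[1]).as_matrix()
        E=T@p["tool_from_camera"]
    else: v=np.c_[d,np.ones(len(d))]; E=p["extrinsics"]
    return E[:3,3],(v*[1,-1,-1])@E[:3,:3].T
def onz(cam,uv,z,pose=None):
    o,v=ray(cam,uv,pose); return (o+v*((z-o[2])/v[:,2])[:,None])[:,:2]
def fromto(pos,yaw):
    """tool-frame shift and turn to reach TCP pos with tool-y axis along world angle yaw (mod pi)"""
    o=get_obs(); M=R.from_rotvec(o["tool_rot"]).as_matrix()
    s=M.T@(np.asarray(pos)-o["tool_pos"]); cy=np.arctan2(M[1,1],M[0,1])
    d=-np.degrees((yaw-cy+np.pi/2)%np.pi-np.pi/2)   # tool z down
    return s.round(4),round(d,1),np.degrees(o["q"][5]).round(1)
E
python3 - <<'E'
from h import *
im=cv2.imread("pics/top0.png"); hsv=cv2.cvtColor(im,cv2.COLOR_BGR2HSV)
a=cv2.resize(im[120:245,270:440],None,fx=4.6,fy=4.6,interpolation=cv2.INTER_CUBIC); cv2.imwrite("pics/c1.png",a)
for p in [(75,235),(142,208),(195,180)]: print(p,hsv[p[1],p[0]])
print("bg",hsv[280,142],hsv[140,200],"rack",hsv[215,330])
b=cv2.resize(im[150:265,55:225],None,fx=4.6,fy=4.6,interpolation=cv2.INTER_CUBIC); cv2.imwrite("pics/c2.png",b)
E
```

```text
(75, 235) [19 81 60]
(142, 208) [ 18 127 137]
(195, 180) [ 17 121 145]
bg [ 16  57 134] [ 15  58 132] rack [ 12 199 101]
```

View pics/c1.png

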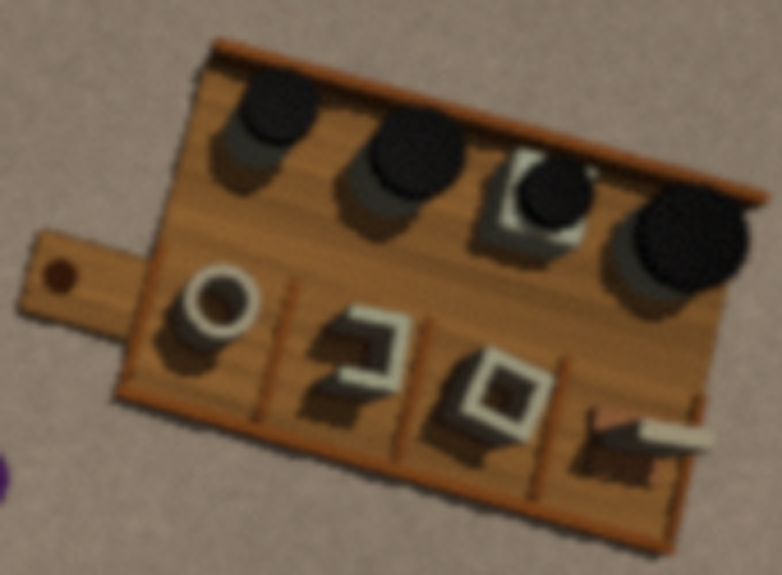

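View pics/c2.png

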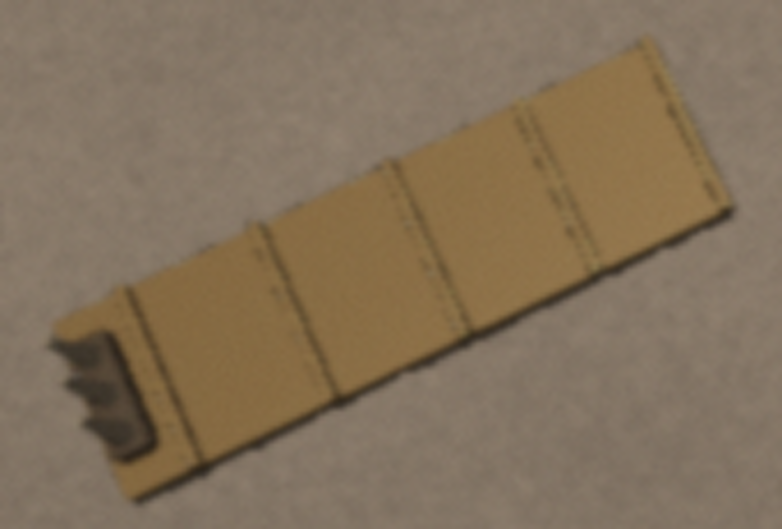

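Crop 1 shows the round ring, the U opening toward the handle, the square ring, and the T bar with its foot. Crop 2 shows the setter with five ribs and the cone block at its left end. Next I'll measure these.

Run:
```python
from h import *
im=cv2.imread("pics/top0.png"); s=4
big=cv2.resize(im,None,fx=s,fy=s,interpolation=cv2.INTER_CUBIC); hsv=cv2.cvtColor(big,cv2.COLOR_BGR2HSV)
full=lambda p:(np.asarray(p,float)+.5)/s-.5
def big_c(m):
    c,_=cv2.findContours(m,cv2.RETR_EXTERNAL,cv2.CHAIN_APPROX_NONE); return sorted(c,key=cv2.contourArea)[::-1]
def rect(P):
    (c,(w,h),a)=cv2.minAreaRect((P*1000).astype(np.float32)); return np.r_[c,w,h,a].round(1)
# setter
m=((hsv[...,1]>92)&(hsv[...,2]>50)).astype(np.uint8)*255; m[:600]=0; m[1060:]=0; m[:,:220]=0; m[:,900:]=0
c=big_c(m)[0][:,0]; print("setter",rect(onz("top",full(c),.017)))
# rack wood
m=((hsv[...,1]>130)).astype(np.uint8)*255; m[:480]=0; m[980:]=0; m[:,:1080]=0; m[:,1760:]=0
m=cv2.morphologyEx(m,cv2.MORPH_OPEN,np.ones((91,91)))
c=big_c(m)[0][:,0]; print("rack",rect(onz("top",full(c),.014)))
# test tops: bright, low sat
m=((hsv[...,1]<90)&(hsv[...,2]>135)).astype(np.uint8)*255
for n,(u,v),z in [("round",(317,186),.07),("chan",(352,196),.074),("sq",(380,206),.064),("t",(416,215),.078)]:
    k=np.zeros_like(m); cv2.circle(k,(u*s,v*s),15*s,255,-1)
    c=np.concatenate([q for q in big_c(m&k) if cv2.contourArea(q)>80])[:,0]
    print(n,rect(onz("top",full(c),z)))
```

```text
setter [503.8 250.7 100.2 321.6  27.6]
rack [ 539.1 -354.6   56.8   77.1    1.2]
round [ 555.5 -142.8   32.6   29.4   19.4]
chan [ 533.5 -212.1   26.2   34.8   79.8]
sq [ 514.5 -276.6   32.6   32.3   65.3]
t [ 497.3 -355.9   21.4   43.3   19.7]
```

```bash
python3 -c "
from h import *
print(fromto([.525,-.247,.26],-.265))"
```

```text
(array([-0.576 , -0.6946, -0.0037]), np.float64(86.9), np.float64(-6.8))
```

>>> move_arm(deltas=[1, -0.576, -0.695, -0.004, 87, 1, -0.576, -0.695, -0.004, 87, 1, -0.576, -0.695, -0.004, 87, 1, -0.576, -0.695, -0.004, 87, 1, -0.576, -0.695, -0.004, 87, 1, -0.576, -0.695, -0.004, 87, 1, -0.576, -0.695, -0.004, 87, 1, -0.576, -0.695, -0.004, 87, 1, -0.576, -0.695, -0.004, 87, 1, -0.576, -0.695, -0.004, 87])

```text
t: 1.15
tool_pos: [0.3781, 0.1259, 0.2585]
tool_rot: [2.484, 1.922, -0.001]
contact_force: [0.7, 0.4, 0.1]
opening: 0.0855
```

```bash
python3 -c "
from h import *
print(fromto([.525,-.247,.26],-.265), get_obs()['tool_pos'])"
```

```text
(array([-0.3241,  0.2358, -0.001 ]), np.float64(0.6), np.float64(22.3)) [0.37813049 0.12594602 0.25849913]
```

>>> move_arm(deltas=[1, -0.324, 0.236, -0.001, 0.6, 1, -0.324, 0.236, -0.001, 0.6, 1, -0.324, 0.236, -0.001, 0.6, 1, -0.324, 0.236, -0.001, 0.6, 1, -0.324, 0.236, -0.001, 0.6, 1, -0.324, 0.236, -0.001, 0.6, 1, -0.324, 0.236, -0.001, 0.6, 1, -0.324, 0.236, -0.001, 0.6, 1, -0.324, 0.236, -0.001, 0.6, 1, -0.324, 0.236, -0.001, 0.6])

```text
t: 2.15
tool_pos: [0.525, -0.2478, 0.259]
tool_rot: [-2.496, -1.906, 0.002]
contact_force: [0.3, 0.8, -0.5]
opening: 0.0852
```

Run:
```python
from h import *
o=get_obs(); im=get_image("wrist")[:,:,::-1]; cv2.imwrite("pics/w1.png",im)
np.save("w1.npy",np.r_[o["tool_pos"],o["tool_rot"]]); print(o["tool_pos"],o["dq"].round(3))
cv2.imwrite("pics/w1b.png",cv2.resize(im,None,fx=1.5,fy=1.5,interpolation=cv2.INTER_CUBIC))
```

```text
[ 0.52497857 -0.24782031  0.25896185] [ 0.035 -0.044  0.033  0.004  0.006  0.003]
```

View pics/w1b.png

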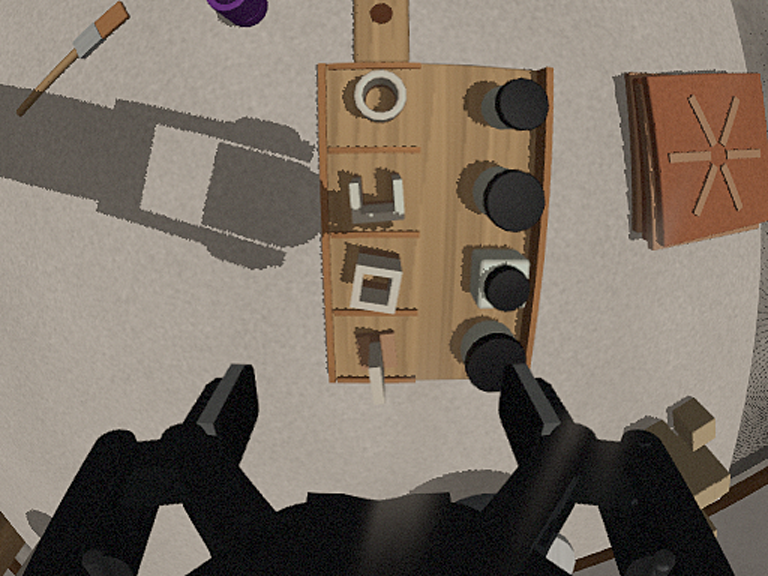

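The wrist view has the four tests in a column: ring (380,96), U (377,199), square (376,287) and T bar (376,383), in 1.5x pixels. I'll measure the tops now.

Run:
```python
from h import *
im=cv2.imread("pics/w1.png"); s=4; P=np.load("w1.npy"); pose=(P[:3],P[3:])
big=cv2.resize(im,None,fx=s,fy=s,interpolation=cv2.INTER_CUBIC); hsv=cv2.cvtColor(big,cv2.COLOR_BGR2HSV)
full=lambda p:(np.asarray(p,float)+.5)/s-.5
m=((hsv[...,1]<55)&(hsv[...,2]>150)).astype(np.uint8)*255
m[:,:1000-0]*=1
out=cv2.cvtColor(m,cv2.COLOR_GRAY2BGR)
yr=-.265; ex=np.array([np.cos(yr),np.sin(yr)]); ey=np.array([-ex[1],ex[0]])
for n,(u,v),r,z in [("round",(253,64),20,.07),("chan",(251,132),22,.074),("sq",(251,192),22,.064),("t",(251,256),15,.078)]:
    k=np.zeros_like(m); cv2.circle(k,(u*s,v*s),r*s,255,-1)
    cs,_=cv2.findContours(m&k,cv2.RETR_EXTERNAL,cv2.CHAIN_APPROX_NONE)
    cs=[q for q in cs if cv2.contourArea(q)>150]; c=np.concatenate(cs)[:,0]
    w=onz("wrist",full(c),z,pose); a=cv2.minAreaRect((w*1000).astype(np.float32))
    print(n,len(cs),np.r_[a[0],a[1],a[2]].round(1),"rack ext",np.ptp(w@ex).round(4),np.ptp(w@ey).round(4))
    cv2.drawContours(big,cs,-1,(0,0,255),1)
# known rack features: board corners px (1.5x) at z~.014 
for p in [(319,66),(331,381),(553,68),(420,150),(418,236),(416,313),(321,150)]: print(p,onz("wrist",np.array(p)/1.5,.016,pose).round(4))
cv2.imwrite("pics/w1c.png",cv2.resize(big[120:1120,800:1240],None,fx=.6,fy=.6))
```

```text
round 1 [ 554.2 -141.1   34.1   34.2   74.9] rack ext 0.0342 0.0341
chan 2 [ 533.2 -209.4   24.1   36.1   79. ] rack ext 0.0373 0.0241
sq 1 [ 514.  -275.9   34.    34.4   65.4] rack ext 0.0389 0.038
t 1 [ 494.1 -351.2   33.    32.6   34.5] rack ext 0.0351 0.0364
(319, 66) [[ 0.5157 -0.1004]]
(331, 381) [[ 0.4446 -0.3702]]
(553, 68) [[ 0.7022 -0.1445]]
(420, 150) [[ 0.575  -0.1882]]
(418, 236) [[ 0.5559 -0.2566]]
(416, 313) [[ 0.5379 -0.3232]]
(321, 150) [[ 0.4986 -0.1671]]
```

View pics/w1c.png

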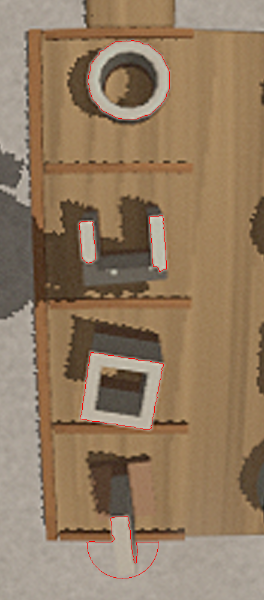

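```bash
python3 -c "
from h import *
print(fromto([.5545,-.1415,.051],-.26))
P=np.load('w1.npy')
im=cv2.imread('pics/w1.png')
for p in [(369.5,372),(383,371),(373,403),(384,401)]: print(onz('wrist',np.array(p)/1.5,.078,(P[:3],P[3:])))
"
```

```text
(array([0.1094, 0.0012, 0.2083]), np.float64(-0.3), np.float64(-17.3))
[[ 0.49332358 -0.33539879]]
[[ 0.50358219 -0.33725345]]
[[ 0.48814541 -0.36406899]]
[[ 0.49713402 -0.3644911 ]]
```

>>> move_arm(deltas=[0.5, 0.05, 0.001, 0.04, 0, 0.5, 0.109, 0.001, 0.08, 0, 0.5, 0.109, 0.001, 0.1, 0, 0.5, 0.109, 0.001, 0.13, 0, 0.5, 0.109, 0.001, 0.16, 0, 0.5, 0.109, 0.001, 0.185, 0, 0.5, 0.109, 0.001, 0.208, 0, 0.5, 0.109, 0.001, 0.208, 0], force=30)

```text
t: 3.0
tool_pos: [0.5509, -0.1391, 0.0479]
tool_rot: [-2.488, -1.907, 0.007]
contact_force: [-1.2, 1.0, -0.2]
opening: 0.064
```

Run:
```python
from h import *
print(fromto([.5545,-.1415,.051],-.26), get_obs()['tool_pos'],get_obs()['opening'])
cv2.imwrite("pics/w2.png",cv2.resize(get_image("wrist")[:,:,::-1],None,fx=1.2,fy=1.2))
```

```text
(array([-0.0014,  0.004 , -0.0031]), np.float64(-0.2), np.float64(-6.6)) [ 0.55093926 -0.13911839  0.04791476] 0.06397610763814277
```

View pics/w2.png

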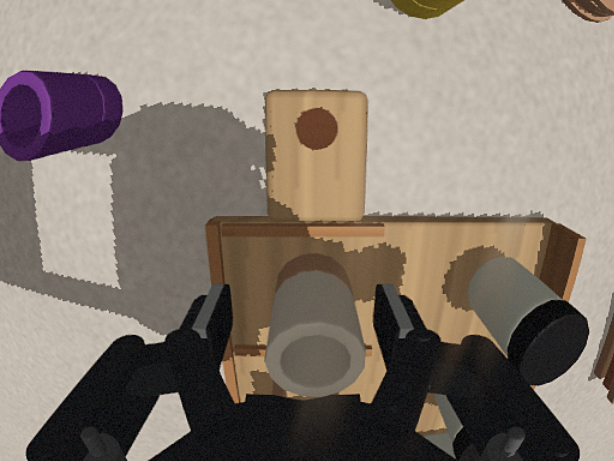

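The tube stands between the open jaws, with its top at (315,360). It is about 4 mm off centre toward the right finger, so I'll correct that and close.

>>> move_arm(deltas=[0.5, -0.001, 0.004, -0.003, 0, 0.5, -0.001, 0.004, -0.003, 0, -0.5, -0.001, 0.004, -0.003, 0, -0.5, -0.001, 0.004, -0.003, 0, -0.5, -0.001, 0.004, -0.003, 0, -0.5, -0.001, 0.004, -0.003, 0, -0.5, -0.001, 0.004, -0.003, 0, -0.5, -0.001, 0.004, -0.02, 0, -0.5, -0.001, 0.004, -0.05, 0, -0.5, -0.001, 0.004, -0.08, 0], force=30)

```text
t: 4.05
tool_pos: [0.5554, -0.1418, 0.1296]
tool_rot: [-2.489, -1.907, 0.006]
contact_force: [1.1, -0.0, -0.9]
opening: 0.0356
```

Run:
```python
from h import *
# setter from top plate centre guess: centre (.5038,.2507), yaw; +y dir
yaw=np.radians(27.6); ey=np.array([-np.sin(yaw),np.cos(yaw)])
c=np.array([.5038,.2507])-.017*ey; print(c,[ (c+ey*d).round(4).tolist() for d in (.105,.035,-.035,-.105)])
print(fromto([*c,.24],yaw), get_obs()['tool_pos'],get_obs()['opening'])
```

```text
[0.51167603 0.23563454] [[0.463, 0.3287], [0.4955, 0.2667], [0.5279, 0.2046], [0.5603, 0.1426]]
(array([ 0.3531, -0.1413, -0.1092]), np.float64(-42.7), np.float64(-6.7)) [ 0.55544102 -0.14179817  0.12960155] 0.03558082493992015
```

>>> move_arm(deltas=[-0.5, 0.04, -0.02, -0.04, -6, -0.5, 0.353, -0.141, -0.109, -42.7, -0.5, 0.353, -0.141, -0.109, -42.7, -0.5, 0.353, -0.141, -0.109, -42.7, -0.5, 0.353, -0.141, -0.109, -42.7, -0.5, 0.353, -0.141, -0.109, -42.7, -0.5, 0.353, -0.141, -0.109, -42.7, -0.5, 0.353, -0.141, -0.109, -42.7, -0.5, 0.353, -0.141, -0.109, -42.7, -0.5, 0.353, -0.141, -0.109, -42.7])

```text
t: 5.05
tool_pos: [0.5115, 0.2363, 0.2396]
tool_rot: [-1.62, -2.684, 0.003]
contact_force: [0.0, -0.8, -0.3]
opening: 0.0353
```

Run:
```python
from h import *
o=get_obs(); im=get_image("wrist")[:,:,::-1]; cv2.imwrite("pics/w3.png",im)
np.save("w3.npy",np.r_[o["tool_pos"],o["tool_rot"]]); print(o["tool_pos"],o["dq"].round(3),o["opening"])
cv2.imwrite("pics/w3b.png",cv2.resize(im,None,fx=1.5,fy=1.5,interpolation=cv2.INTER_CUBIC))
```

```text
[0.51152982 0.2363335  0.23955362] [-0.046 -0.001  0.027 -0.007  0.002 -0.   ] 0.03525951918102944
```

View pics/w3b.png

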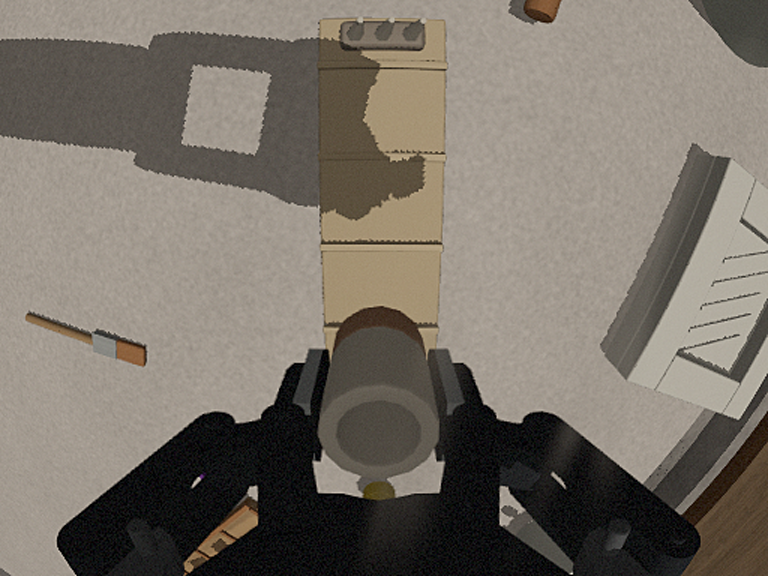

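Ribs, in 1.5x pixels: +140 at row 66, +70 at row 157, 0 at row 245 and -70 at row 328. They run from about column 320 to 445, with the cone block at (383,35). I'll cast these onto the rib-top plane.

Run:
```python
from h import *
P=np.load("w3.npy"); pose=(P[:3],P[3:]); M=[]
for y,L,Rr in [(.14,(319.5,66),(446.5,67)),(.07,(319.5,155.5),(444.5,157)),(0,(321,245),(442.5,245.5)),(-.07,(324,328),(438.5,328))]:
    w=onz("wrist",np.array([L,Rr])/1.5,.023,pose); d=w[1]-w[0]
    print(y,w.mean(0).round(4),"w",np.linalg.norm(d).round(4),"yaw",np.arctan2(d[1],d[0]).round(3)); M.append((y,*w.mean(0)))
M=np.array(M); f=[np.polyfit(M[:,0],M[:,k],1) for k in (1,2)]
ey=np.array([f[0][0],f[1][0]]); print("scale",np.linalg.norm(ey),"yaw",np.arctan2(-ey[0],ey[1]),"origin",f[0][1],f[1][1])
ey/=np.linalg.norm(ey); c=np.array([f[0][1],f[1][1]])
print([(c+ey*d).round(4).tolist() for d in (.105,.035,-.035,-.105)])
# top view cross-check: rib centres from crop c2 /4.6
for a,b in [((127,292),(202,464)),((263,230),(340,402)),((392,165),(470,334)),((525,105),(600,270))]:
    q=(np.array([a,b])+.5)/4.6-.5+[55,150]; w=onz("top",q,.024); print(w.mean(0).round(4))
```

```text
0.14 [0.4491 0.3585] w 0.0935 yaw 0.479
0.07 [0.4803 0.2977] w 0.0932 yaw 0.474
0 [0.5122 0.2368] w 0.0943 yaw 0.482
-0.07 [0.5447 0.1747] w 0.0946 yaw 0.486
scale 0.9859392806314143 yaw 0.4800422726183273 origin 0.5124810740293843 0.23632105414024607
[[0.464, 0.3295], [0.4963, 0.2674], [0.5286, 0.2053], [0.561, 0.1432]]
[0.4465 0.3552]
[0.4775 0.2922]
[0.5111 0.2321]
[0.543 0.17 ]
```

```bash
cat >> h.py <<'E'
c0=np.array([.512,.2355]); YS=.48; eyS=np.array([-np.sin(YS),np.cos(YS)])
bay=lambda d: c0+eyS*d
E
python3 -c "
from h import *
print(fromto([*bay(.105),.057],YS))"
```

```text
(array([0.1042, 0.0019, 0.1825]), np.float64(0.1), np.float64(-10.7))
```

>>> move_arm(deltas=[-0.5, 0.045, 0.002, 0.03, 0, -0.5, 0.09, 0.002, 0.05, 0, -0.5, 0.104, 0.002, 0.09, 0, -0.5, 0.104, 0.002, 0.13, 0, -0.5, 0.104, 0.002, 0.155, 0, -0.5, 0.104, 0.002, 0.17, 0, -0.5, 0.104, 0.002, 0.172, 0, -0.5, 0.104, 0.002, 0.172, 0])

```text
t: 5.9
tool_pos: [0.4646, 0.3278, 0.068]
tool_rot: [-1.625, -2.681, 0.004]
contact_force: [0.9, -0.0, -0.6]
opening: 0.0354
```

```bash
python3 -c "
from h import *
print(fromto([*bay(.105),.0555],YS))"
```

```text
(array([ 0.0012, -0.0005,  0.0125]), np.float64(0.1), np.float64(-0.1))
```

>>> move_arm(deltas=[-0.5, 0.001, 0, 0.008, 0, -0.5, 0.001, 0, 0.0125, 0, -0.5, 0.001, 0, 0.0125, 0, -0.1, 0.001, 0, 0.0125, 0, 0.1, 0.001, 0, 0.0125, 0, 0.4, 0.001, 0, 0.0125, 0, 0.4, 0.001, 0, 0.0125, 0, 0.4, 0.001, 0, -0.02, 0, 0.4, 0.001, 0, -0.06, 0, 0.4, 0.001, 0, -0.1, 0])

```text
t: 6.9
tool_pos: [0.4642, 0.3282, 0.1684]
tool_rot: [-1.624, -2.68, 0.006]
contact_force: [1.7, 0.3, 0.1]
opening: 0.0597
```

Run:
```python
from h import *
print(fromto([.533,-.211,.15],-.19)); print(get_obs()['opening'])
cv2.imwrite("pics/w4.png",get_image("wrist")[:,:,::-1])
```

```text
(array([-0.5099, -0.1884,  0.0174]), np.float64(38.4), np.float64(0.0))
0.059712701069940026
```

View pics/w4.png

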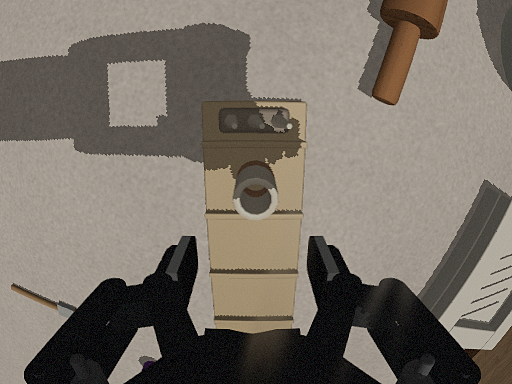

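The round tube stands upright in the bay by the cones, with its rim at (256,199). Next is the channel.

>>> move_arm(deltas=[0.4, -0.51, -0.188, 0.005, 38.4, 0.4, -0.51, -0.188, 0.005, 38.4, 0.4, -0.51, -0.188, 0.005, 38.4, 0.4, -0.51, -0.188, 0.005, 38.4, 0.4, -0.51, -0.188, 0.005, 38.4, 0.4, -0.51, -0.188, 0.005, 38.4, 0.4, -0.51, -0.188, 0.005, 38.4, 0.4, -0.51, -0.188, 0.005, 38.4, 0.4, -0.51, -0.188, 0.005, 38.4, 0.4, -0.51, -0.188, 0.005, 38.4])

```text
t: 7.95
tool_pos: [0.5318, -0.169, 0.1686]
tool_rot: [-2.419, -1.999, -0.011]
contact_force: [0.1, 0.4, 0.6]
opening: 0.0596
```

```bash
python3 -c "
from h import *
print(fromto([.533,-.211,.051],-.19))"
```

```text
(array([-0.0419,  0.0088,  0.1173]), np.float64(0.0), np.float64(-14.7))
```

>>> move_arm(deltas=[0.4, -0.042, 0.009, 0.02, 0, 0.4, -0.042, 0.009, 0.03, 0, 0.4, -0.042, 0.009, 0.06, 0, 0.4, -0.042, 0.009, 0.09, 0, 0.4, -0.042, 0.009, 0.11, 0, 0.4, -0.042, 0.009, 0.116, 0, 0.4, -0.042, 0.009, 0.116, 0])

```text
t: 8.65
tool_pos: [0.5325, -0.2103, 0.0511]
tool_rot: [-2.417, -1.999, -0.01]
contact_force: [-0.1, -0.5, -1.0]
opening: 0.0597
```

Run:
```python
from h import *
print(fromto([.533,-.211,.051],-.19))
cv2.imwrite("pics/w5.png",get_image("wrist")[:,:,::-1])
```

```text
(array([-0.0006,  0.0007,  0.0001]), np.float64(0.1), np.float64(-18.6))
```

View pics/w5.png

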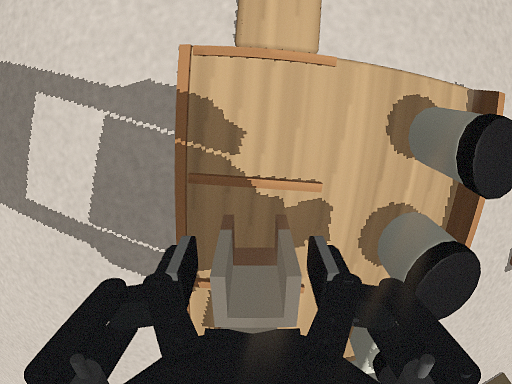

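The channel sits centred between the jaws, at about (257,270). I'll close and lift.

>>> move_arm(deltas=[-0.5, 0, 0.001, 0, 0, -0.5, 0, 0.001, 0, 0, -0.5, 0, 0.001, 0, 0, -0.5, 0, 0.001, 0, 0, -0.5, 0, 0.001, 0, 0, -0.5, 0, 0.001, -0.03, 0, -0.5, 0, 0.001, -0.07, 0, -0.5, 0, 0.001, -0.11, 0, -0.5, 0, 0.001, -0.12, 0])

```text
t: 9.6
tool_pos: [0.5363, -0.2133, 0.1784]
tool_rot: [2.417, 1.999, 0.017]
contact_force: [0.8, -0.4, -0.2]
opening: 0.0356
```

```bash
python3 -c "
from h import *
print(fromto([*bay(.035),.168],YS))"
```

```text
(array([ 0.4636, -0.13  ,  0.0112]), np.float64(-38.3), np.float64(-18.6))
```

>>> move_arm(deltas=[-0.5, 0.464, -0.13, 0.005, -38.3, -0.5, 0.464, -0.13, 0.005, -38.3, -0.5, 0.464, -0.13, 0.005, -38.3, -0.5, 0.464, -0.13, 0.005, -38.3, -0.5, 0.464, -0.13, 0.005, -38.3, -0.5, 0.464, -0.13, 0.005, -38.3, -0.5, 0.464, -0.13, 0.005, -38.3, -0.5, 0.464, -0.13, 0.005, -38.3, -0.5, 0.464, -0.13, 0.005, -38.3, -0.5, 0.464, -0.13, 0.005, -38.3])

```text
t: 10.6
tool_pos: [0.4944, 0.2698, 0.1732]
tool_rot: [1.623, 2.681, 0.012]
contact_force: [0.8, -0.4, -1.0]
opening: 0.0356
```

```bash
python3 -c "
from h import *
print(fromto([*bay(.035),.057],YS))"
```

```text
(array([-0.0032, -0.0015,  0.1162]), np.float64(0.1), np.float64(-6.5))
```

>>> move_arm(deltas=[-0.5, -0.003, -0.001, 0.03, 0, -0.5, -0.003, -0.001, 0.06, 0, -0.5, -0.003, -0.001, 0.085, 0, -0.5, -0.003, -0.001, 0.1, 0, -0.5, -0.003, -0.001, 0.106, 0, -0.5, -0.003, -0.001, 0.106, 0])

```text
t: 11.2
tool_pos: [0.4957, 0.2667, 0.0664]
tool_rot: [1.624, 2.682, 0.01]
contact_force: [0.5, -0.5, -0.1]
opening: 0.0357
```

```bash
python3 -c "
from h import *
print(fromto([*bay(.035),.0558],YS))"
```

```text
(array([-0.0002, -0.    ,  0.0106]), np.float64(0.1), np.float64(-6.8))
```

>>> move_arm(deltas=[-0.5, 0, 0, 0.007, 0, -0.5, 0, 0, 0.0105, 0, -0.5, 0, 0, 0.0105, 0, -0.1, 0, 0, 0.0105, 0, 0.1, 0, 0, 0.0105, 0, 0.4, 0, 0, 0.0105, 0, 0.4, 0, 0, 0.0105, 0, 0.4, 0, 0, -0.02, 0, 0.4, 0, 0, -0.06, 0, 0.4, 0, 0, -0.1, 0])

```text
t: 12.2
tool_pos: [0.4941, 0.2662, 0.1668]
tool_rot: [1.624, 2.683, 0.008]
contact_force: [0.5, -0.1, 0.7]
opening: 0.0597
```

Run:
```python
from h import *
print(fromto([.514,-.276,.16],-.43))
cv2.imwrite("pics/w6.png",get_image("wrist")[:,:,::-1])
```

```text
(array([-0.4897, -0.2337,  0.0061]), np.float64(52.2), np.float64(-6.8))
```

>>> move_arm(deltas=[0.4, -0.49, -0.234, 0.003, 52.2, 0.4, -0.49, -0.234, 0.003, 52.2, 0.4, -0.49, -0.234, 0.003, 52.2, 0.4, -0.49, -0.234, 0.003, 52.2, 0.4, -0.49, -0.234, 0.003, 52.2, 0.4, -0.49, -0.234, 0.003, 52.2, 0.4, -0.49, -0.234, 0.003, 52.2, 0.4, -0.49, -0.234, 0.003, 52.2, 0.4, -0.49, -0.234, 0.003, 52.2, 0.4, -0.49, -0.234, 0.003, 52.2])

```text
t: 13.25
tool_pos: [0.516, -0.2352, 0.1693]
tool_rot: [2.639, 1.694, 0.032]
contact_force: [0.6, 0.2, -0.0]
opening: 0.0596
```

```bash
python3 -c "
from h import *
print(fromto([.514,-.276,.051],-.43))"
```

```text
(array([-0.0396,  0.0133,  0.118 ]), np.float64(0.0), np.float64(-8.1))
```

>>> move_arm(deltas=[0.4, -0.04, 0.013, 0.02, 0, 0.4, -0.04, 0.013, 0.03, 0, 0.4, -0.04, 0.013, 0.06, 0, 0.4, -0.04, 0.013, 0.09, 0, 0.4, -0.04, 0.013, 0.11, 0, 0.4, -0.04, 0.013, 0.117, 0, 0.4, -0.04, 0.013, 0.117, 0])

```text
t: 13.95
tool_pos: [0.5129, -0.2752, 0.0506]
tool_rot: [2.641, 1.696, 0.031]
contact_force: [-0.1, -0.1, -1.0]
opening: 0.0598
```

Run:
```python
from h import *
print(fromto([.514,-.276,.051],-.43),get_obs()['tool_rot'])
cv2.imwrite("pics/w7.png",get_image("wrist")[:,:,::-1])
```

```text
(array([-0.0002,  0.0014, -0.0004]), np.float64(0.1), np.float64(-11.9)) [2.64055483 1.69604206 0.03086743]
```

View pics/w7.png

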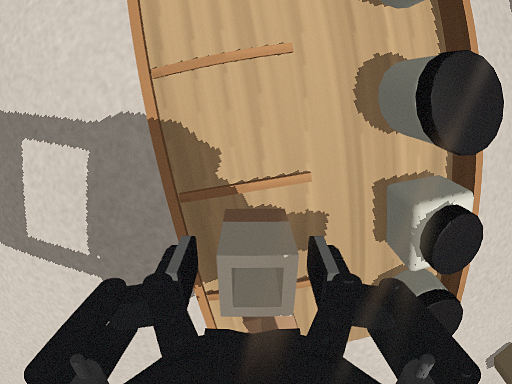

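The square tube sits squarely between the jaws, at about (257,270), with the T behind it. I'll close and lift.

>>> move_arm(deltas=[-0.5, 0, 0.001, 0, 0, -0.5, 0, 0.001, 0, 0, -0.5, 0, 0.001, 0, 0, -0.5, 0, 0.001, 0, 0, -0.5, 0, 0.001, 0, 0, -0.5, 0, 0.001, -0.03, 0, -0.5, 0, 0.001, -0.07, 0, -0.5, 0, 0.001, -0.11, 0, -0.5, 0, 0.001, -0.12, 0])

```text
t: 14.9
tool_pos: [0.5145, -0.2788, 0.1782]
tool_rot: [2.631, 1.69, 0.038]
contact_force: [1.2, -0.3, 0.1]
opening: 0.0338
```

```bash
python3 -c "
from h import *
print(fromto([*bay(-.035),.168],YS))"
```

```text
(array([ 0.445 , -0.1888,  0.0109]), np.float64(-52.1), np.float64(-11.8))
```

>>> move_arm(deltas=[-0.5, 0.445, -0.189, 0.005, -52.1, -0.5, 0.445, -0.189, 0.005, -52.1, -0.5, 0.445, -0.189, 0.005, -52.1, -0.5, 0.445, -0.189, 0.005, -52.1, -0.5, 0.445, -0.189, 0.005, -52.1, -0.5, 0.445, -0.189, 0.005, -52.1, -0.5, 0.445, -0.189, 0.005, -52.1, -0.5, 0.445, -0.189, 0.005, -52.1, -0.5, 0.445, -0.189, 0.005, -52.1, -0.5, 0.445, -0.189, 0.005, -52.1])

```text
t: 15.9
tool_pos: [0.5268, 0.2075, 0.1728]
tool_rot: [1.614, 2.668, 0.023]
contact_force: [0.5, -0.5, -0.8]
opening: 0.0334
```

```bash
python3 -c "
from h import *
print(fromto([*bay(-.035),.057],YS),R.from_rotvec(get_obs()['tool_rot']).as_matrix()[:,2].round(3))"
```

```text
(array([-0.002 , -0.0031,  0.1158]), np.float64(0.2), np.float64(-13.5)) [ 0.027  0.001 -1.   ]
```

>>> move_arm(deltas=[-0.5, -0.002, -0.003, 0.03, 0, -0.5, -0.002, -0.003, 0.06, 0, -0.5, -0.002, -0.003, 0.085, 0, -0.5, -0.002, -0.003, 0.1, 0, -0.5, -0.002, -0.003, 0.106, 0, -0.5, -0.002, -0.003, 0.106, 0])

```text
t: 16.5
tool_pos: [0.5276, 0.2042, 0.066]
tool_rot: [1.615, 2.669, 0.022]
contact_force: [-0.3, 0.5, -0.0]
opening: 0.0334
```

```bash
python3 -c "
from h import *
print(fromto([*bay(-.035),.0558],YS))"
```

```text
(array([0.0001, 0.0004, 0.0102]), np.float64(0.1), np.float64(-13.7))
```

>>> move_arm(deltas=[-0.5, 0, 0, 0.007, 0, -0.5, 0, 0, 0.01, 0, -0.5, 0, 0, 0.01, 0, -0.1, 0, 0, 0.01, 0, 0.1, 0, 0, 0.01, 0, 0.4, 0, 0, 0.01, 0, 0.4, 0, 0, 0.01, 0, 0.4, 0, 0, -0.02, 0, 0.4, 0, 0, -0.06, 0, 0.4, 0, 0, -0.1, 0])

```text
t: 17.5
tool_pos: [0.5243, 0.2039, 0.1663]
tool_rot: [1.616, 2.67, 0.02]
contact_force: [1.1, 0.1, -0.0]
opening: 0.06
```

Run:
```python
from h import *
print(fromto([.4955,-.31,.2],-.207))
```

```text
(array([-0.4423, -0.2632, -0.0345]), np.float64(39.5), np.float64(-13.7))
```

>>> move_arm(deltas=[0.4, -0.442, -0.263, -0.034, 39.5, 0.4, -0.442, -0.263, -0.034, 39.5, 0.4, -0.442, -0.263, -0.034, 39.5, 0.4, -0.442, -0.263, -0.034, 39.5, 0.4, -0.442, -0.263, -0.034, 39.5, 0.4, -0.442, -0.263, -0.034, 39.5, 0.4, -0.442, -0.263, -0.034, 39.5, 0.4, -0.442, -0.263, -0.034, 39.5, 0.4, -0.442, -0.263, -0.034, 39.5, 0.4, -0.442, -0.263, -0.034, 39.5])

```text
t: 18.5
tool_pos: [0.4959, -0.296, 0.1986]
tool_rot: [2.427, 1.97, 0.03]
contact_force: [0.6, 0.1, 0.3]
opening: 0.0598
```

Run:
```python
from h import *
o=get_obs(); im=get_image("wrist")[:,:,::-1]; cv2.imwrite("pics/w8.png",im)
np.save("w8.npy",np.r_[o["tool_pos"],o["tool_rot"]]); print(o["tool_pos"],o["dq"].round(3),R.from_rotvec(o['tool_rot']).as_matrix()[:,2].round(3))
cv2.imwrite("pics/w8b.png",cv2.resize(im[150:350,150:360],None,fx=3,fy=3,interpolation=cv2.INTER_CUBIC))
```

```text
[ 0.4958859  -0.29603041  0.19855868] [-0.745  0.499 -0.539  0.018  0.043 -0.745] [ 0.024  0.    -1.   ]
```

View pics/w8b.png

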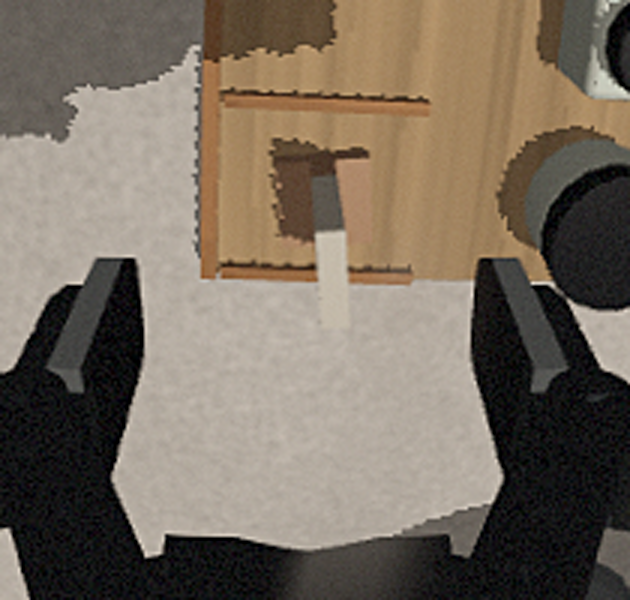

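T bar top corners in crop pixels: (318,230), (346,230), (322,328) and (350,328). The foot is visible behind the bar.

Run:
```python
from h import *
P=np.load("w8.npy"); q=(np.array([(317,231),(346,230),(321,328),(350,328)])+.5)/3-.5+[150,150]
w=onz("wrist",q,.078,(P[:3],P[3:])); print(w.round(4),w.mean(0).round(4)); d=w[:2].mean(0)-w[2:].mean(0)
yaw=np.arctan2(-d[0],d[1]); print(yaw,np.linalg.norm(d),np.linalg.norm(w[0]-w[1]))
f=onz("wrist",(np.array([(369,152),(371,246)])+.5)/3-.5+150,.02,(P[:3],P[3:])); e=f[0]-f[1]; print("foot edge",f,np.arctan2(-e[0],e[1]))
print(fromto([*w.mean(0),.056],yaw))
```

```text
[[ 0.4937 -0.3312]
 [ 0.5021 -0.3327]
 [ 0.4881 -0.3647]
 [ 0.4969 -0.3668]] [ 0.4952 -0.3489]
-0.15875402184526086 0.03422268088098293 0.008613117089272088
foot edge [[ 0.51438156 -0.3325629 ]
 [ 0.50834917 -0.36965291]] -0.16123008083025928
(array([-0.0447,  0.0059,  0.1438]), np.float64(-3.1), np.float64(-27.0))
```

>>> move_arm(deltas=[0.4, -0.045, 0.006, 0.02, -3, 0.4, -0.045, 0.006, 0.03, -3, 0.4, -0.045, 0.006, 0.06, -3, 0.4, -0.045, 0.006, 0.09, -3, 0.4, -0.045, 0.006, 0.12, -3, 0.4, -0.045, 0.006, 0.135, -3, 0.4, -0.045, 0.006, 0.143, -3, 0.4, -0.045, 0.006, 0.143, -3])

```text
t: 19.35
tool_pos: [0.495, -0.3486, 0.0561]
tool_rot: [2.376, 2.025, 0.023]
contact_force: [-0.6, 0.8, 0.5]
opening: 0.0599
```

Run:
```python
from h import *
print(fromto([.4952,-.3489,.056],-.16),R.from_rotvec(get_obs()['tool_rot']).as_matrix()[:,2].round(3))
```

```text
(array([-0.0003,  0.0002,  0.0001]), np.float64(0.0), np.float64(-33.7)) [ 0.024 -0.006 -1.   ]
```

>>> move_arm(deltas=[-0.9, 0, 0, 0, 0, -0.9, 0, 0, 0, 0, -0.9, 0, 0, 0, 0, -0.9, 0, 0, 0, 0, -0.9, 0, 0, 0, 0, -0.9, 0, 0, 0, 0, -0.9, 0, 0, 0, 0, -0.9, 0, 0, 0, 0], force=30)

```text
t: 20.15
tool_pos: [0.4956, -0.3493, 0.0577]
tool_rot: [2.375, 2.024, 0.022]
contact_force: [-1.1, 0.8, 5.9]
opening: 0.0083
```

>>> move_arm(deltas=[-0.9, 0, 0, -0.01, 0, -0.9, 0, 0, -0.03, 0, -0.9, 0, 0, -0.07, 0, -0.9, 0, 0, -0.11, 0, -0.9, 0, 0, -0.12, 0, -0.9, 0, 0, -0.12, 0])

```text
t: 20.75
tool_pos: [0.4937, -0.3494, 0.1808]
tool_rot: [2.371, 2.02, 0.024]
contact_force: [0.1, 0.2, -1.7]
opening: 0.0088
```

Run:
```python
from h import *
print(fromto([*bay(-.105),.17],YS),R.from_rotvec(get_obs()['tool_rot']).as_matrix()[:,2].round(3))
```

```text
(array([ 0.4962, -0.0125,  0.0075]), np.float64(-36.6), np.float64(-33.6)) [ 0.029 -0.011 -1.   ]
```

>>> move_arm(deltas=[-0.9, 0.496, -0.012, 0.005, -36.6, -0.9, 0.496, -0.012, 0.005, -36.6, -0.9, 0.496, -0.012, 0.005, -36.6, -0.9, 0.496, -0.012, 0.005, -36.6, -0.9, 0.496, -0.012, 0.005, -36.6, -0.9, 0.496, -0.012, 0.005, -36.6, -0.9, 0.496, -0.012, 0.005, -36.6, -0.9, 0.496, -0.012, 0.005, -36.6, -0.9, 0.496, -0.012, 0.005, -36.6, -0.9, 0.496, -0.012, 0.005, -36.6])

```text
t: 21.75
tool_pos: [0.5593, 0.1443, 0.1697]
tool_rot: [1.616, 2.663, 0.006]
contact_force: [1.1, -0.1, -0.2]
opening: 0.0083
```

Run:
```python
from h import *
print(fromto([*bay(-.105),.0725],YS),R.from_rotvec(get_obs()['tool_rot']).as_matrix()[:,2].round(3))
```

```text
(array([-0.0002, -0.0015,  0.0973]), np.float64(0.0), np.float64(-19.8)) [ 0.025 -0.011 -1.   ]
```

>>> move_arm(deltas=[-0.9, 0, -0.001, 0.03, 0, -0.9, 0, -0.001, 0.06, 0, -0.9, 0, -0.001, 0.08, 0, -0.9, 0, -0.001, 0.092, 0, -0.9, 0, -0.001, 0.097, 0, -0.9, 0, -0.001, 0.097, 0])

```text
t: 22.35
tool_pos: [0.5602, 0.1426, 0.0717]
tool_rot: [1.617, 2.664, 0.004]
contact_force: [-0.3, 0.4, -0.4]
opening: 0.0085
```

Run:
```python
from h import *
o=get_obs(); print(fromto([*bay(-.105),.0625],YS))
im=get_image("wrist")[:,:,::-1]; cv2.imwrite("pics/w9.png",im); cv2.imwrite("pics/s9.png",get_image("side")[:,:,::-1])
a=cv2.resize(cv2.imread("pics/s9.png")[90:200,150:290],(512,402),interpolation=cv2.INTER_CUBIC)
cv2.imwrite("pics/w9b.png",np.hstack([cv2.resize(im,(288,216)),cv2.resize(a,(275,216))]) if 0 else np.vstack([cv2.resize(im[100:300],(512,200)),a]))
```

```text
(array([-0.0001,  0.    ,  0.0092]), np.float64(-0.0), np.float64(-19.9))
```

View pics/w9b.png

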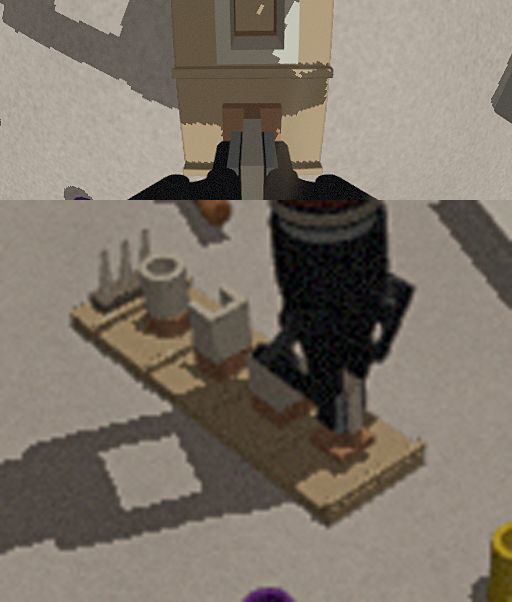

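The round tube, channel and square tube are upright in order. The T is held level over the last bay. I'll lower and release it.

>>> move_arm(deltas=[-0.9, 0, 0, 0.006, 0, -0.9, 0, 0, 0.009, 0, -0.9, 0, 0, 0.009, 0, -0.7, 0, 0, 0.009, 0, -0.4, 0, 0, 0.009, 0, 0, 0, 0, 0.007, 0, 0.3, 0, 0, 0.005, 0, 0.4, 0, 0, -0.02, 0, 0.4, 0, 0, -0.06, 0, 0.4, 0, 0, -0.1, 0])

```text
t: 23.45
tool_pos: [0.5582, 0.1438, 0.1744]
tool_rot: [1.616, 2.662, 0.006]
contact_force: [0.6, 0.0, 0.5]
opening: 0.0601
```

>>> move_arm(deltas=[0.4, -0.05, 0, -0.04, 0, 0.4, -0.1, 0, -0.08, 0, 0.4, -0.15, -0.03, -0.08, 0, 0.4, -0.2, -0.06, -0.08, 0, 0.4, -0.25, -0.1, -0.08, 0, 0.4, -0.25, -0.1, -0.08, 0, 0.4, -0.25, -0.1, -0.08, 0])

```text
t: 24.15
tool_pos: [0.5822, -0.1285, 0.2587]
tool_rot: [1.624, 2.655, 0.003]
contact_force: [0.4, -0.5, -0.0]
opening: 0.0596
```

Run:
```python
from h import *
print(get_obs()['tool_pos'])
t=get_image("top")[:,:,::-1]; s=get_image("side")[:,:,::-1]
cv2.imwrite("pics/t10.png",t); cv2.imwrite("pics/s10.png",s)
a=cv2.resize(t[145:265,55:225],(640,452),interpolation=cv2.INTER_CUBIC); cv2.imwrite("pics/f1.png",a)
r=cv2.resize(s[80:360,150:370],(471,600),interpolation=cv2.INTER_CUBIC); cv2.imwrite("pics/f2.png",r)
# tops
k=4; big=cv2.resize(t,None,fx=k,fy=k,interpolation=cv2.INTER_CUBIC); hsv=cv2.cvtColor(big,cv2.COLOR_BGR2HSV)
m=((hsv[...,1]<75)&(hsv[...,2]>140)).astype(np.uint8)*255
from h import bay
P=camera_params("top"); K=P["camera_matrix"]; E=np.linalg.inv(P["extrinsics"])
for n,d,z in [("round",.105,.074),("chan",.035,.078),("sq",-.035,.068),("t",-.105,.082)]:
    q=E@np.r_[bay(d),z,1]; u=(K[0,0]*q[0]/-q[2]+K[0,2],K[1,1]*-q[1]/-q[2]+K[1,2])
    mk=np.zeros_like(m); cv2.circle(mk,(int(u[0]*k),int(u[1]*k)),14*k,255,-1)
    cs=[c for c in cv2.findContours(m&mk,cv2.RETR_EXTERNAL,cv2.CHAIN_APPROX_NONE)[0] if cv2.contourArea(c)>60]
    if not cs: print(n,"none"); continue
    w=onz("top",(np.concatenate(cs)[:,0]+.5)/k-.5,z); b=cv2.minAreaRect((w*1000).astype(np.float32)); off=np.array(b[0])/1000-bay(d)
    print(n,np.round(b[0],1),np.round(b[1],1),round(b[2],1),"offset along setter y",(off@eyS).round(4),"x",(off@[eyS[1],-eyS[0]]).round(4))
```

```text
[ 0.58218249 -0.12849516  0.25870373]
round [463.8 329.4] [32.8 34.4] 1.2 offset along setter y 0.0006 x 0.0006
chan [496.8 266. ] [36.3 28.1] 27.4 offset along setter y -0.0009 x 0.0006
sq [529.3 204.1] [34.5 34.9] 27.4 offset along setter y -0.0008 x 0.0009
t [573.4 149. ] [34.8 33.9] 27.4 offset along setter y -0.0001 x 0.0146
```

View pics/f1.png

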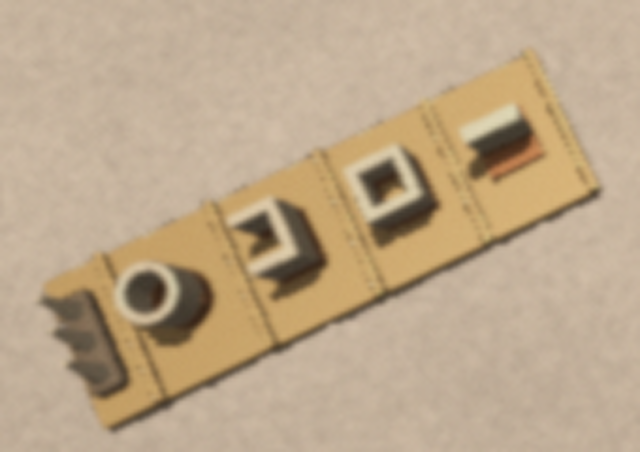

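View pics/f2.png

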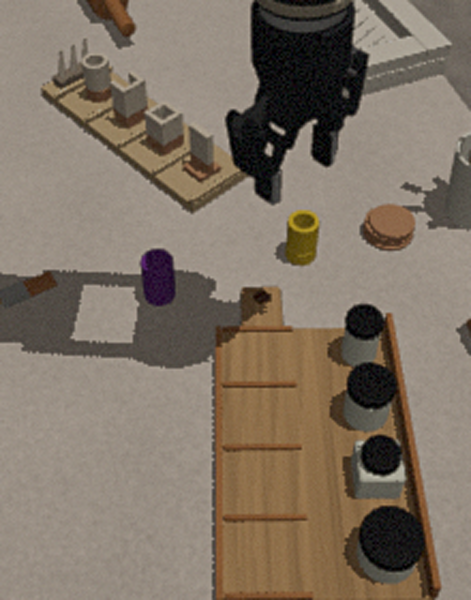

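All four tests stand upright in order, and the jars are undisturbed. The T's mask picked up bright ground, so I'll recheck it from its bar corners.

Run:
```python
from h import *
q=(np.array([(461,138),(516,103),(530,117),(471,149)])+.5)/(640/170)-.5+[55,145]
w=onz("top",q,.082).mean(0); o=w-bay(-.105); print(w,"y",o@eyS,"x",o@[eyS[1],-eyS[0]])
# jars: lid centroid before/after in top view
for n in ("top0","t10"):
    im=cv2.imread(f"pics/{n}.png"); m=(im.max(2)<45).astype(np.uint8); m[:130]=0; m[190:]=0; m[:,:315]=0; m[:,440:]=0
    N,_,s,c=cv2.connectedComponentsWithStats(m); print(n,[c[i].round(1).tolist() for i in range(1,N) if s[i,4]>40])
```

```text
[0.56026949 0.14060359] y -0.001462476878467728 x -0.0010063976111928182
top0 [[377.9, 158.6], [379.3, 169.2]]
t10 [[374.3, 153.2]]
```

```bash
python3 -c "
from station import order; print(order.finish_job())"
```

```text
the job is handed in; nothing more can be done
None
```

All four glaze tests are on the kiln setter in rack order: round tube next to the cones, then channel, square tube and T. The job was handed in at about 24 s, with the gripper open and clear.

- **Placement:** the last top view put each test within about 2 mm of its bay centre. The last top and side views show all four upright.
- **T tile:** the automatic mask read 15 mm off because it picked up bright ground. Re-measuring from the tile's bar corners gave 1–2 mm. The fingertips touched its foot lightly while gripping (about 6 N).
- **Setter position:** the wrist and top cameras disagreed by about 4 mm on where the setter's bays lie. I used a point between them, closer to the wrist reading. Any offset from that is inside the 64 mm bays.
- **Jars:** in the final side view they stand in their places, and I felt no contact with them. The lid-position comparison I tried did not separate the lids, so it confirmed nothing.

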